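# Ready the tester pots and fish out the stir stick

### The arm

A 6-joint arm with a two-finger parallel gripper is mounted at the origin on the work surface; the furniture and walls round the work are solid. World frame = base frame: x ahead of the robot, y to its left, z up, the work surface at z = 0. Lengths are in mm, angles in rad, forces in N, time in s.
With the tool pointing down it reaches from about 300 to 775 mm from the base axis. Payload 14.6 kg.
Tool frame: the origin (TCP) lies between the finger pads; the fingertips stand 25 mm ahead of it and the grasp point (between the pads) lies 6 mm ahead of it; z points along the fingers, y is the line along which they close (so a half turn about z gives the same grasp; the last joint's range is limited). The gripper opens to 94 mm and grips with 3 to 60 N. Pads are 16 mm wide; open, the fingers measure 119 mm over their backs; the gripper's body (75 mm by 177 mm) begins 78 mm behind the grasp point.
Start: joints at [1.164, 0.3, 1.521, -0, 1.321, -0.067], TCP at [183.311, 518.543, 230.446] pointing down, gripper open.
Joint ranges: [-3.03, 3.03], [-0.79, 2.21], [0.23, 2.52], [-1.04, 4.18], [0, 3.07], [-2.55, 2.55]. Speed limits (rad/s): [2.22, 2.22, 2.57, 3.14, 3.14, 3.14].

### API

Orientations are given as [roll, pitch, yaw] about the fixed x, y, z axes, in that order (R = Rz(yaw) Ry(pitch) Rx(roll)).
In Python, from cell import manip gives the robot as it stands. The module is installed in compiled form; this text tells all that it offers.
- The arm moves only by the tool step_arm, never from a script. Its argument "series" is one flat list of numbers, 5 for each row, row after row: the shift along the world's x, y, z in mm, then the turn about the world's z in rad, then the closure, from 0 (fully open) to 1 (shut). In form: [dx, dy, dz, spin, jaw, dx, dy, dz, spin, jaw, ...]. A call has 1 to 20 rows; each row shifts and turns the commanded pose from where the row before left it; what a row does not reach is not made up. A row lasts 1/8 s, in which the tool goes at most 62.5 mm and 10.7 degrees, less where a joint would pass 70% of its speed; a pose out of reach is approached as far as the arm can. A call is refused whole if a number of a shift passes 62.5 or a number of a turn 0.188, either way. A call with a gripper value outside its range is refused whole. The fingers move at their own pace and stop on an object; "squeeze" is the grip in N (left out, the last holds). Time passes only in rows, so rows that do not move let the fingers close. It gives the time, the measured TCP pose, the force, the opening and the grip force at its end, in the units of the state.
- manip.read_state(): the state, without advancing time (a new reading comes with each control period).
- manip.camera(name): name is "scene" or "top"; returns (picture, depth): 420x560x3 uint8, blue, green, red; 420x560 float32, mm along the optical axis (not along the pixel's ray), 0 where there is no reading.
- manip.camera_info(name): a dict with "fovy" (degrees; the focal length in pixels is half the picture's height over the tangent of half this angle, whatever the lens; pixels are square), "cx", "cy" (the principal point, pixels), "eye" and "orientation" of the camera in the world. Camera axes: x right, y down, z forward; pixel columns grow to the right and rows downward; lengths in mm; the calibration is good to about 2 mm. A picture is of the moment at which its call begins. camera_info takes no time and is no camera call.
- manip.sign_off(): hands the job in; it is judged then, once.
The state is a dict: "clock": time; "joints": joint angles; "qd": joint speeds; "effort": joint torques, N m; "eef_pos": TCP position; "eef_rot": TCP orientation; "wrist_force": force on the tool from outside, world axes, zero at the start; "moment": the same for the moment, N m; "finger_gap": finger opening in mm; "finger_force": force on a finger pad.
Only numpy, scipy, OpenCV 4.12 (cv2) and the standard library are available. Lean on these libraries where they do the work, as an engineer would, in place of code of your own. Each camera call takes 0.05 s, during which the arm holds its last target. There are 200 camera calls.

### The job

Get the sample station ready for stirring: first stand the two loose tester pots upright in the two empty cells of the low wooden crate, one pot to a cell, leaving the third pot in its cell. Then take the wooden stir stick out of the grey box through its mouth, which is shorter than the stick, so tilt the stick to bring one end out first and do not force it against the box's roofs. Finish while still holding the stick, all of it at least 5 cm above the top of the box, and leave the tape roll and note block where they are.

Things in the scene. Friction and masses are not known exactly. Their poses are not given: they have to be found in the camera images.
- stirrer_box: grey metal box fixed to the worktop, 290 (its x) x 125 (its y) x 55 mm high; origin under its centre, at worktop height. Floor 5 mm, walls 4 mm. A fixed roof (51 to 55 mm high) reaches 70 mm in from each end; between the roofs is the open mouth, 150 (x) x 117 (y) mm. Inside it is 282 mm long, under the roofs too. A black rib amid the floor, 80 (x) x 14 (y) mm, top at 17 mm, carries the stick
- box_roofs: the two fixed end roofs of the box, which bound its mouth in x; same origin and axes as stirrer_box
- stirrer_box_mouth (a point): centre of the box's mouth, at the height of the roofs' top (55 mm above the worktop)
- stick_mid (a point): centre of the flat wooden stir stick, half-way through its thickness; the stick is 200 mm long (this point's x), 26 mm wide (y) and 9 mm thick (z), 20 g, loose. It starts lying flat on the rib in the box, roughly along the box's x, both ends under the roofs; its underside is 17 mm above the worktop.
- stick_end_a (a point): middle of the stick's end at +x of stick_mid, 100 mm from it
- stick_end_b (a point): middle of the stick's other end, 100 mm from stick_mid
- stick: the stir stick itself; origin at the centre of its underside; its long side is turned by 1.361 rad about z from this body's x axis (use stick_mid for the grasp)
- crate: low plywood crate fixed to the worktop, 78 (its x) x 224 (its y) x 28 mm high, origin under its centre; three square cells in a row along its y, each 68 mm wide inside, 73 mm apart, walls 5 mm, floor 4 mm thick
- crate_cell0 (a point): centre of the floor of the cell at the crate's -y end (4 mm above the worktop); empty at the start
- crate_cell1 (a point): centre of the floor of the middle cell; the third pot stands in it at the start
- crate_cell2 (a point): centre of the floor of the cell at the crate's +y end; empty at the start
- pot_1_mid (a point): centre, half-way up, of a loose round tester pot standing on the worktop: 60 mm high, 46 mm across the body, 49 mm across the lid, which is the top 14 mm; about 90 g
- pot_2_mid (a point): the same for the other loose pot
- pot_3_mid (a point): the same for the third pot, which already stands in the crate's middle cell
- pot_1: that pot; origin at the centre of its underside
- pot_2: the other loose pot, origin at the centre of its underside
- tape_roll: bystander: masking tape roll lying flat, 90 mm across, 19 mm high, origin at the centre of its underside; leave alone
- note_block: bystander: block of sticky notes, 50 x 52 x 18 mm, origin at the centre of its underside; leave alone
Things that resemble listed ones, but are neither listed nor needed, are in the scene too. Leave any green look-alike of the pot_2 alone.

How it is judged (in metres and radians):
On the way, in this order (a step that is already met when the one before it is completed fails the run):
1. all three tester pots stand in the crate's cells, one to a cell, and the two are released, the stick still in its box ((horizontal distance between pot_1_mid and crate_cell0 below 0.016 m or horizontal distance between pot_1_mid and crate_cell1 below 0.016 m or horizontal distance between pot_1_mid and crate_cell2 below 0.016 m) and height (world z) of each of pot_1_mid, pot_2_mid, pot_3_mid below 0.04 m and angle between each of pot_1_mid, pot_2_mid, pot_3_mid's own z axis and vertical below 0.15 rad and (horizontal distance between pot_2_mid and crate_cell0 below 0.016 m or horizontal distance between pot_2_mid and crate_cell1 below 0.016 m or horizontal distance between pot_2_mid and crate_cell2 below 0.016 m) and (horizontal distance between pot_3_mid and crate_cell0 below 0.016 m or horizontal distance between pot_3_mid and crate_cell1 below 0.016 m or horizontal distance between pot_3_mid and crate_cell2 below 0.016 m) and contact force between the fingers and pot_1 below 0.1 N and contact force between the fingers and pot_2 below 0.1 N and height (world z) of stick_mid below 0.055 m), for 0.2 s.
2. the whole stick is out through the mouth and held at least 40 mm above the box (height (world z) of each of stick_end_a, stick_end_b above 0.095 m and contact force between the fingers and stick above 1 N and contact force between stick and stirrer_box below 0.1 N and contact force between stick and crate below 0.1 N), for 0.2 s.
At the end, for the whole second after the job is handed in: Each of the three pots stands upright (within 0.15 rad) on the floor of a cell of the crate, within 16 mm of the cell's centre; the stick is held still by the fingers, both ends at least 95 mm above the worktop (40 mm above the box), touching neither box nor crate (all of step 2 and (horizontal distance between pot_1_mid and crate_cell0 below 0.016 m or horizontal distance between pot_1_mid and crate_cell1 below 0.016 m or horizontal distance between pot_1_mid and crate_cell2 below 0.016 m) and height (world z) of each of pot_1_mid, pot_2_mid, pot_3_mid below 0.04 m and angle between each of pot_1_mid, pot_2_mid, pot_3_mid's own z axis and vertical below 0.15 rad and (horizontal distance between pot_2_mid and crate_cell0 below 0.016 m or horizontal distance between pot_2_mid and crate_cell1 below 0.016 m or horizontal distance between pot_2_mid and crate_cell2 below 0.016 m) and (horizontal distance between pot_3_mid and crate_cell0 below 0.016 m or horizontal distance between pot_3_mid and crate_cell1 below 0.016 m or horizontal distance between pot_3_mid and crate_cell2 below 0.016 m) and linear speed of stick below 0.05 m/s); the arm keeps its last pose, push and grip.
It fails at once if the stick is forced against the box's roofs with more than 20 N (contact force between stick and box_roofs above 20 N).
It fails at once if the tape roll is moved by more than 30 mm (distance of tape_roll from where it was at the start of the episode above 0.03 m).
It fails at once if the note block is moved by more than 30 mm (distance of note_block from where it was at the start of the episode above 0.03 m).
It also fails if it takes over 72 s, if anything falls off the work surface, if the arm or the gripper's body presses on something with over 40 N, if the wrist force passes 120 N, or if a joint passes its speed limit or range.

## Working session

There is one attempt and no reset: what is moved stays moved. The work goes in short steps, Python scripts to look and compute and a tool call to move; the robot and the scene stay as the last step left them, time stands still between calls to the robot, and variables do not carry over. Pictures are saved under pics/ and viewed, at most 10 in all, crops included, and the job is handed in when it is done.

Besides the shell and the picture viewer there is one more tool, called after ">>>" as a command line: name --argument value ..., lists and objects as JSON in quotes. step_arm: Moves the arm, as the interface text tells. Its arguments: {"type":"object","properties":{"series":{"type":"array"},"squeeze":{"type":"number"}},"required":["series"]}

```bash
mkdir -p pics; cat > h.py <<'E'
import numpy as np,cv2
from cell import manip
from scipy.spatial.transform import Rotation as R
def cloud(n):
    im,d=manip.camera(n); i=manip.camera_info(n)
    f=210/np.tan(np.radians(i['fovy'])/2)
    v,u=np.mgrid[:420,:560]
    P=np.stack([(u-i['cx'])/f*d,(v-i['cy'])/f*d,d],-1)
    o=np.array(i['orientation'],float)
    M=o if o.shape==(3,3) else R.from_euler('xyz',o).as_matrix()
    W=P@M.T+np.array(i['eye']); W[d==0]=np.nan
    return im,d,W
E
python3 - <<'E'
from h import *
for n in ('top','scene'):
    print(manip.camera_info(n))
    im,d,W=cloud(n); cv2.imwrite(f'pics/{n}0.png',im); np.savez(f'{n}0.npz',im=im,W=W)
    print(np.nanmedian(W[...,2]))
print(manip.read_state())
E
```

```text
{'fovy': 44.058791939718404, 'cx': 283.24456899796456, 'cy': 206.31406992995997, 'eye': array([ 440.65120165,   34.4941192 , 1149.70307745]), 'orientation': array([-3.05081056,  0.0199976 , -1.54499987])}
-0.9031185622347948
{'fovy': 44.050529475976674, 'cx': 279.23538513361336, 'cy': 212.7401815531412, 'eye': array([-317.33308905,  894.8586576 ,  580.76295327]), 'orientation': array([-1.97248234, -0.02583731, -2.36233574])}
1.964021398211628
{'clock': 0.1, 'joints': array([ 1.16434220e+00,  3.00391939e-01,  1.52152687e+00, -2.74258711e-05,
        1.32072041e+00, -6.65821839e-02]), 'qd': array([ 0.00149859, -0.00149764, -0.00100258,  0.00114204, -0.00126847,
       -0.00236246]), 'effort': array([ 2.34661071e-03, -5.32648587e+01, -3.53280401e+01,  7.09605287e-02,
        2.34717719e-02, -1.12804632e-04]), 'eef_pos': array([183.26445089, 518.33711958, 229.9526778 ]), 'eef_rot': array([-3.14054664e+00, -4.31241390e-05,  2.80172748e+00]), 'wrist_force': array([ 0.36434444,  0.24757841, -0.68199799]), 'moment': array([0.00950682, 0.00357991, 0.02378123]), 'finger_force': 0.0, 'finger_gap': 93.66661274329262}
```

View pics/top0.png

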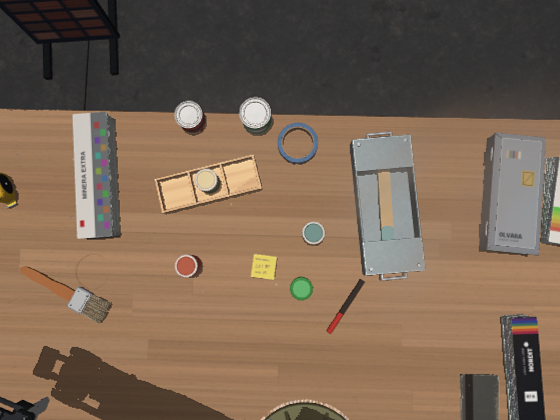

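View pics/scene0.png

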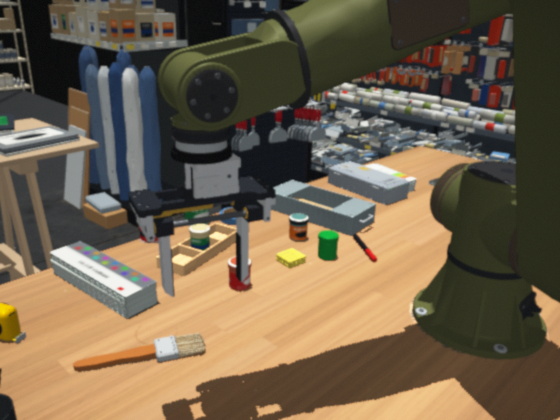

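The top view shows the crate at about (208,184) with the third pot in its middle cell at (206,180), and the box at (388,205) with the stick in its mouth at (386,205). The tape roll is at (298,143) and the note block at (264,267). Pot candidates are red (187,266), teal lid (314,233), plain green (302,288), and white tins (188,115) and (255,113). In the scene view, red (239,273) and orange (299,228) are labelled pots, while green (328,245) is plain, so it is the look-alike.

```bash
python3 - <<'E'
from h import *
z=np.load('top0.npz');im,W=z['im'],z['W']; s=np.load('scene0.npz')['im']
for n,(u,v) in dict(red=(187,266),teal=(314,233),green=(302,288),t1=(188,115),t2=(255,113),p3=(206,180)).items():
    Q=W[v-22:v+23,u-22:u+23].reshape(-1,3); c=W[v,u]
    Q=Q[(abs(Q[:,2]-np.median(W[v-3:v+4,u-3:u+4,2]))<6)]
    (a,b),r=cv2.minEnclosingCircle(Q[:,:2].astype(np.float32))
    print(n,np.round([a,b,2*r,np.median(Q[:,2])],1),np.round(Q.mean(0),1))
def rect(n,m):
    m=cv2.morphologyEx(m.astype(np.uint8),cv2.MORPH_OPEN,np.ones((2,2)))
    k,l,st,_=cv2.connectedComponentsWithStats(m); j=1+np.argmax(st[1:,4])
    P=W[l==j]; P=P[np.isfinite(P).all(1)]
    r=cv2.minAreaRect(P[:,:2].astype(np.float32)); b=cv2.boxPoints(r)
    print(n,np.round(r[0],1),np.round(r[1],1),r[2],np.round(np.median(P[:,2]),1),'\n',np.round(b,1).tolist())
def roi(x0,x1,y0,y1):
    q=np.zeros(W.shape[:2],bool);q[y0:y1,x0:x1]=1;return q
Z=W[...,2]
rect('crate',roi(148,270,150,220)&(Z>22)&(Z<34))
rect('box',roi(345,430,136,276)&(Z>46)&(Z<60))
hsv=cv2.cvtColor(im,cv2.COLOR_BGR2HSV)
rect('stick',roi(366,402,160,250)&(Z>18)&(Z<40)&(hsv[...,1]>60))
rect('stickZ',roi(366,402,160,250)&(Z>20)&(Z<32))
A=cv2.resize(im[205:310,160:340],None,fx=3.6,fy=3.6,interpolation=2)[:, :400*2]
B=cv2.resize(s[200:300,180:360],None,fx=2,fy=2)
A=cv2.resize(im[205:310,160:340],(540,315));B=cv2.resize(s[205:300,190:350],(460,273))
C=cv2.resize(im[130:285,345:430],(250,456))
O=np.zeros((595,800,3),np.uint8);O[:315,:540]=A;O[318:591,:460]=B;O[:456,545:795]=C
cv2.imwrite('pics/crop.png',O)
E
```

```text
red [409.8 259.3  48.6  59.2] [409.6 259.2  59.1]
teal [485.3  -5.3  48.   59.1] [485.4  -5.5  59.1]
green [368.8  17.7  48.7  59.4] [369.1  17.2  59.2]
t1 [ 0.  0.  0. nan] [nan nan nan]
t2 [740.2 125.   69.4  59.2] [740.2 124.9  59.2]
p3 [591.6 224.6  49.5  63.1] [591.9 224.3  63.1]
crate [588.  228.3] [ 78.8 229.8] 15.802404403686523 25.0 
 [[518.7999877929688, 328.1000061035156], [581.4000244140625, 107.0], [657.0999755859375, 128.39999389648438], [594.5999755859375, 349.5]]
box [ 550.8 -170.7] [299.2 141. ] 6.489278316497803 54.6 
 [[394.29998779296875, -117.5999984741211], [410.20001220703125, -257.70001220703125], [707.4000244140625, -223.89999389648438], [691.5, -83.80000305175781]]
stick [ 563.7 -164.6] [125.3  31. ] 3.752143383026123 25.1 
 [[500.20001220703125, -153.1999969482422], [502.20001220703125, -184.10000610351562], [627.2000122070312, -175.89999389648438], [625.2000122070312, -145.0]]
stickZ [ 552.3 -166. ] [156.5  32.9] 2.571291208267212 25.2 
 [[473.3999938964844, -153.10000610351562], [474.8999938964844, -185.89999389648438], [631.2000122070312, -178.89999389648438], [629.7999877929688, -146.10000610351562]]
  return _methods._mean(a, axis=axis, dtype=dtype,
  ret = ret.dtype.type(ret / rcount)
<stdin>:7: RuntimeWarning: Mean of empty slice.
  ret = um.true_divide(
```

View pics/crop.png

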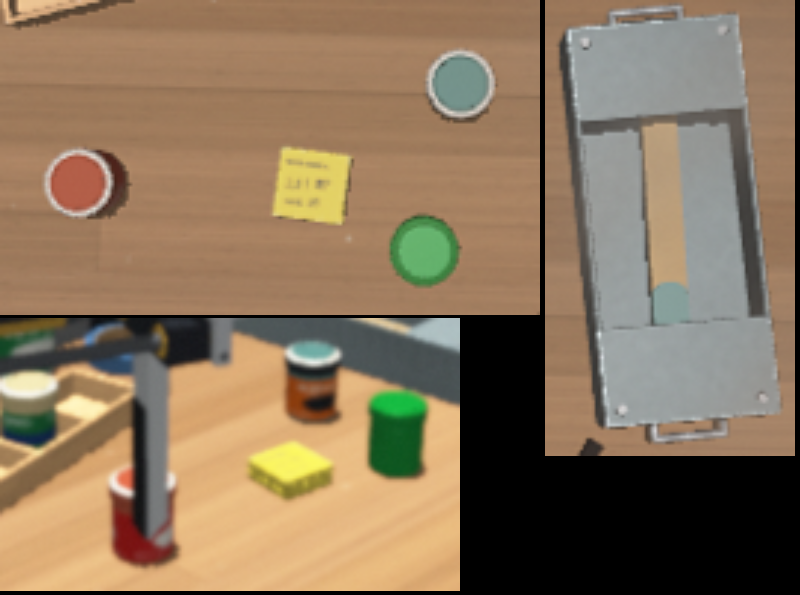

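Red (187,266) and teal-lidded orange (314,233) are the loose pots. Both are labelled, have white rims like pot 3, and measure 48–49 mm across and 60 mm high. Green (302,288) is the unlabelled look-alike, and the white tins are 69 mm wide. I'm going for red first, with the jaw line along the crate's short side.

>>> step_arm --series '[38,-43,0,-0.16,0,38,-43,0,-0.16,0,38,-43,0,-0.16,0,38,-43,0,-0.16,0,38,-43,0,-0.16,0,36.5,-44,0,-0.155,0,0,0,-50,0,0,0,0,-40,0,0,0,0,0,0,0,0,0,0,0,0]' --squeeze 15

```text
clock: 1.35
eef_pos: [410.3, 260.0, 142.0]
eef_rot: [3.14, -0.0, 1.847]
wrist_force: [0.8, 0.5, -0.3]
finger_gap: 94.0
finger_force: 0.0
```

>>> step_arm --series '[0,0,-45,0,0,0,0,-40,0,0,0,0,0,0,0,0,0,0,0,0,0,0,0,0,1,0,0,0,0,1,0,0,0,0,1,0,0,0,0,1,0,0,0,0,1,0,0,0,0,1]'

```text
clock: 2.6
eef_pos: [409.8, 259.5, 55.5]
eef_rot: [-3.142, 0.0, 1.847]
wrist_force: [-0.0, -0.8, 0.7]
finger_gap: 48.8
finger_force: 15.0
```

>>> step_arm --series '[0,0,30,0,1,0,0,30,0,1,40,10,0,0,1,50,12,0,0,1,45,11,0,0,1,23,6,0,0,1,0,0,0,0,1,0,0,0,0,1,0,0,-20,0,1,0,0,0,0,1,0,0,0,0,1]'

```text
clock: 3.98
eef_pos: [567.6, 298.5, 95.3]
eef_rot: [-3.141, 0.0, 1.847]
wrist_force: [0.8, 0.3, -0.2]
finger_gap: 48.5
finger_force: 15.0
```

```bash
python3 - <<'E'
from h import *
im,d,W=cloud('scene'); s=cv2.resize(im[190:320,120:300],None,fx=3,fy=3)
cv2.imwrite('pics/s1.png',s)
# crate wall-top line fits from the first top cloud, plus plot of cells
z=np.load('top0.npz');W=z['W'];Z=W[...,2]
m=np.zeros(Z.shape,bool);m[150:220,148:270]=1;m&=(Z>24)&(Z<31)
P=W[m][:,:2]; 
from scipy.optimize import minimize
def cost(p):
    c,s=np.cos(p[2]),np.sin(p[2]);q=(P-p[:2])@np.array([[c,-s],[s,c]])
    dx=abs(abs(q[:,0])-36.5); dy=np.min([abs(q[:,1]-k) for k in(-109.5,-36.5,36.5,109.5)],0)
    return np.minimum(np.minimum(dx,dy),6).mean()
b=min((minimize(cost,[x,y,a],method='Nelder-Mead') for x in(583,588,593) for y in(223,228,233) for a in (.25,.28,.3)),key=lambda r:r.fun)
print(b.x,b.fun,len(P)); c,s=np.cos(b.x[2]),np.sin(b.x[2])
print('cells',[(b.x[:2]+k*73*np.array([-s,c])).round(1) for k in(-1,0,1)])
E
```

```text
[5.88760897e+02 2.25933912e+02 2.69657705e-01] 1.35119254578854 715
cells [array([608.2, 155.6]), array([588.8, 225.9]), array([569.3, 296.3])]
```

View pics/s1.png

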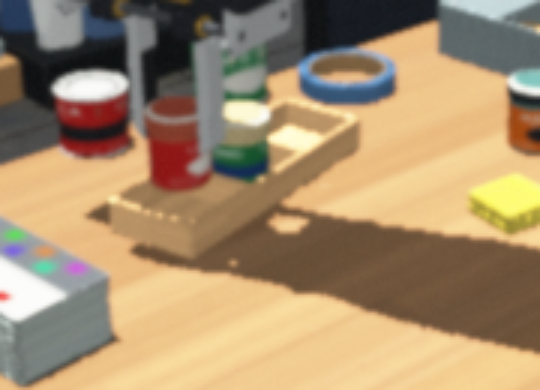

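The red pot is held upright above the crate's left-end cell, at (180,140) in the crop. The fitted cell centres are within 3 mm of my earlier estimate. Next I lower and release it, then go to the teal pot.

>>> step_arm --series '[1.5,-2,0,0,1,0,0,-15,0,1,0,0,-12,0,1,0,0,-8,0,1,0,0,0,0,1,0,0,0,0,1]'

```text
clock: 4.78
eef_pos: [569.4, 296.6, 60.5]
eef_rot: [3.141, -0.0, 1.847]
wrist_force: [0.5, -0.3, -0.7]
finger_gap: 48.7
finger_force: 15.0
```

>>> step_arm --series '[0,0,-0.5,0,0,0,0,0,0,0,0,0,0,0,0,0,0,0,0,0,0,0,40,0,0,0,0,40,0,0,-14,-50,0,0,0,-14,-50,0,0,0,-14,-50,0,0,0,-14,-50,0,0,0,-14,-50,0,0,0,-14,-52,0,0,0,0,0,0,0,0,0,0,-45,0,0,0,0,-39,0,0,0,0,0,0,0,0,0,0,0,0]'

```text
clock: 6.9
eef_pos: [486.2, -5.0, 57.3]
eef_rot: [3.14, 0.001, 1.847]
wrist_force: [1.4, -0.6, -1.0]
finger_gap: 94.1
finger_force: 0.0
```

>>> step_arm --series '[-0.5,0,-1,0,1,0,0,0,0,1,0,0,0,0,1,0,0,0,0,1,0,0,0,0,1,0,0,0,0,1,0,0,30,0,1,0,0,35,0,1,24.5,32,0,0,1,24.5,32,0,0,1,24.5,32,0,0,1,24.5,32,0,0,1,24.5,32.5,0,0,1,0,0,0,0,1,0,0,0,0,1]'

```text
clock: 8.78
eef_pos: [606.8, 154.7, 119.4]
eef_rot: [-3.14, 0.0, 1.847]
wrist_force: [0.3, 0.1, -0.7]
finger_gap: 48.7
finger_force: 15.0
```

>>> step_arm --series '[1.5,1,-20,0,1,0,0,-20,0,1,0,0,-12,0,1,0,0,-7,0,1,0,0,0,0,1,0,0,0,0,1,0,0,0,0,0,0,0,0,0,0,0,0,0,0,0,0,0,0,0,0,0,0,45,0,0,0,0,45,0,0,0,-50,30,0,0,0,-60,0,0,0,0,0,0,0,0]'

```text
clock: 10.65
eef_pos: [608.9, 42.7, 181.4]
eef_rot: [3.141, 0.001, 1.843]
wrist_force: [0.7, 0.4, -0.5]
finger_gap: 94.0
finger_force: 0.0
```

```bash
python3 - <<'E'
from h import *
im,d,W=cloud('top'); cv2.imwrite('pics/t2.png',im)
s,_,_=cloud('scene')
cv2.imwrite('pics/t2.png',np.vstack([cv2.resize(im[130:290,140:440],(560,300)),cv2.resize(s[170:320,110:390],(560,300))]))
for n,(x,y) in dict(A=(569.3,296.3),B=(588.8,225.9),C=(608.2,155.6)).items():
    m=(np.hypot(W[...,0]-x,W[...,1]-y)<36)&(abs(W[...,2]-62)<6)
    if m.sum()>30:
        (a,b),r=cv2.minEnclosingCircle(W[m][:,:2].astype(np.float32));print(n,a-x,b-y,2*r,np.median(W[m][:,2]))
# stick axis from wood colour
z=np.load('top0.npz');im0,W=z['im'],z['W']
r=np.zeros(im0.shape[:2],bool);r[172:240,368:402]=1
h=cv2.cvtColor(im0,cv2.COLOR_BGR2HSV);m=r&(h[...,1]>70)&(h[...,0]<25)&(W[...,2]>15)&(W[...,2]<40)
P=W[m]; q=[]
for x in range(515,625,10):
    k=abs(P[:,0]-x)<5
    if k.sum()>5:q.append((x,(P[k,1].min()+P[k,1].max())/2,np.ptp(P[k,1])))
q=np.array(q);print(q.round(1).tolist());f=np.polyfit(q[:,0],q[:,1],1);print(f,np.median(P[:,2]),P[:,0].min(),P[:,0].max())
# roofs
Z=W[...,2]
for a,b in((136,170),(240,276)):
    k=np.zeros(Z.shape,bool);k[a:b,358:418]=1;k&=abs(Z-54.5)<3
    print(np.percentile(W[k][:,0],[1,99]).round(1),np.percentile(W[k][:,1],[1,99]).round(1))
for dy in (-190,-150,-130): # mouth edges along x at given y
    k=(abs(W[...,1]-dy)<3)&(abs(Z-54.5)<3);xs=np.sort(W[k][:,0]);g=np.argmax(np.diff(xs));print(dy,xs[[0,g,g+1,-1]].round(1))
E
```

```text
A -0.13703613281245453 0.26900024414061363 50.0384407043457 63.25636411938217
B 3.1075317382812955 -1.5076049804687557 48.78583908081055 63.39689939749542
C 1.0581787109374545 0.052740478515630684 49.83263397216797 63.27051845665778
[[515.0, -163.6, 25.7], [525.0, -163.9, 25.9], [535.0, -162.1, 24.5], [545.0, -162.2, 24.6], [555.0, -162.0, 24.4], [565.0, -160.0, 24.7], [575.0, -159.8, 24.4], [585.0, -159.4, 24.0], [595.0, -158.3, 22.5], [605.0, -157.4, 24.4], [615.0, -156.9, 25.0]]
[ 7.16057387e-02 -2.00971078e+02] 25.21537261562844 502.4967805875894 623.6377537264572
[624.6 696.2] [-212.2  -97.5]
[404.1 474.8] [-223.3 -112.6]
-190 [408.1 476.9 629.6 698.4]
-150 [404.9 471.8 624.1 694.1]
-130 [402.4 471.1 622.2 691.3]
```

View pics/t2.png

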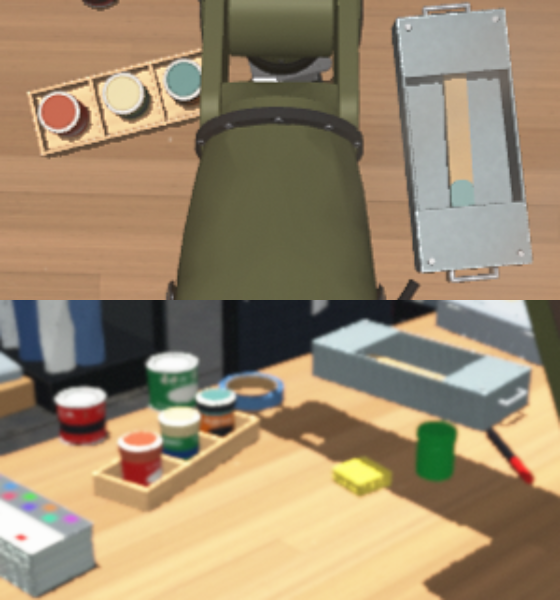

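The top view shows all three pots upright in the crate's cells, each within 4 mm of its cell centre. The stick still lies in the mouth, at (458,140) in the upper half. Next I align with the stick's axis (0.072 rad) near its far end, with the jaw part closed to fit the mouth.

>>> step_arm --series '[-1,-20,0,-0.177,0.36,-1,-20,0,-0.177,0.36,-1,-20,0,-0.177,0.36,-1,-20,0,-0.177,0.36,-1,-20,0,-0.177,0.36,-1,-20,0,-0.177,0.36,-1,-20,0,-0.177,0.36,-1,-20,0,-0.177,0.36,-1,-20,0,-0.177,0.36,0,-20,0,-0.18,0.36,0,0,0,0,0.36,0,0,-40,0,0.36,0,0,-40,0,0.36,0,0,0,0,0.36,0,0,0,0,0.36]' --squeeze 6

```text
clock: 12.62
eef_pos: [600.7, -153.3, 102.6]
eef_rot: [3.141, -0.002, 0.077]
wrist_force: [0.3, 1.1, 0.3]
finger_gap: 60.3
finger_force: 0.0
```

>>> step_arm --series '[-0.5,-4.5,-20,0,0.36,0,0,-20,0,0.36,0,0,-15,0,0.36,0,0,-12,0,0.36,0,0,0,0,0.36,0,0,0,0,0.36]'

```text
clock: 13.38
eef_pos: [599.6, -158.5, 34.4]
eef_rot: [3.141, -0.001, 0.074]
wrist_force: [-0.3, 0.1, 0.2]
finger_gap: 60.3
finger_force: 0.0
```

>>> step_arm --series '[0,0,0,0,1,0,0,0,0,1,0,0,0,0,1,0,0,0,0,1,0,0,0,0,1,0,0,0,0,1,-10,-0.8,0,0,1,-10,-0.8,0,0,1,-10,-0.7,0,0,1,-6,-0.5,0,0,1,0,0,0,0,1]'

```text
clock: 14.75
eef_pos: [562.9, -161.3, 34.0]
eef_rot: [-3.141, 0.0, 0.074]
wrist_force: [-2.7, 0.1, 4.5]
finger_gap: 26.4
finger_force: 6.0
```

```bash
python3 - <<'E'
from h import *
im,d,W=cloud('top')
s,_,_=cloud('scene')
cv2.imwrite('pics/t3.png',np.hstack([cv2.resize(im[120:290,330:450],(400,566)),cv2.resize(s[150:290,240:400],(400,350))[:566] if 0 else cv2.copyMakeBorder(cv2.resize(s[150:290,240:400],(400,350)),0,216,0,0,0)]))
E
```

```text
(no output)
```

View pics/t3.png

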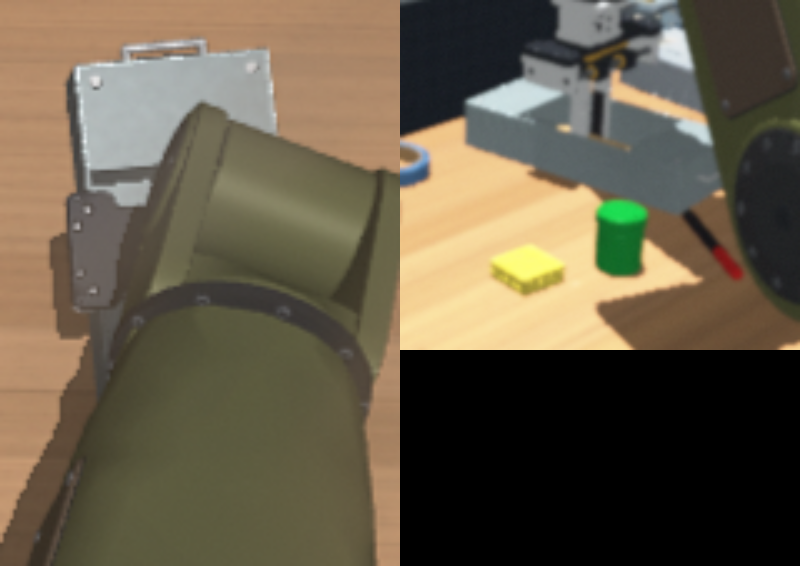

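The arm hides the stick in the top view, and in the scene view the fingers stand inside the mouth at (590,110). I'll release, back off sideways and look at where the stick is.

>>> step_arm --series '[0,0,0,0,1,0,0,0,0,0.36,0,0,0,0,0.36,0,0,0,0,0.36,0,0,40,0,0.36,0,0,50,0,0.36,0,62,0,0,0.36,0,62,0,0,0.36,0,62,0,0,0.36,0,0,0,0,0.36]'

```text
clock: 16.1
eef_pos: [563.1, 28.3, 124.0]
eef_rot: [-3.141, -0.0, 0.079]
wrist_force: [-0.1, -0.5, 0.2]
finger_gap: 60.2
finger_force: 0.0
```

```bash
python3 - <<'E'
from h import *
print(manip.read_state()['wrist_force'])
im,d,W=cloud('top')
cv2.imwrite('pics/t4.png',cv2.resize(im[125:285,340:440],(375,600)))
r=np.zeros(im.shape[:2],bool);r[150:245,366:404]=1
h=cv2.cvtColor(im,cv2.COLOR_BGR2HSV);m=r&(h[...,1]>70)&(h[...,0]<25)&(W[...,2]>5)&(W[...,2]<50)
P=W[m]; print(m.sum())
for x in range(470,640,10):
    k=abs(P[:,0]-x)<5
    if k.sum()>5:print(x,((P[k,1].min()+P[k,1].max())/2).round(1),np.ptp(P[k,1]).round(1),np.median(P[k,2]).round(1))
print(P[:,0].max())
E
```

```text
[-0.05726219 -0.54921391  0.18086545]
730
480 -166.7 25.8 20.6
490 -166.4 26.1 22.0
500 -165.0 23.8 23.5
510 -164.6 24.6 25.6
520 -163.8 25.0 25.9
530 -163.3 25.9 27.4
540 -162.8 25.5 28.0
550 -161.3 24.3 29.8
560 -160.9 24.3 31.6
570 -160.3 24.3 32.5
580 -160.4 24.5 33.8
590 -158.0 24.8 35.3
600 -157.5 24.2 35.9
610 -158.5 17.0 36.9
608.3650167557423
```

View pics/t4.png

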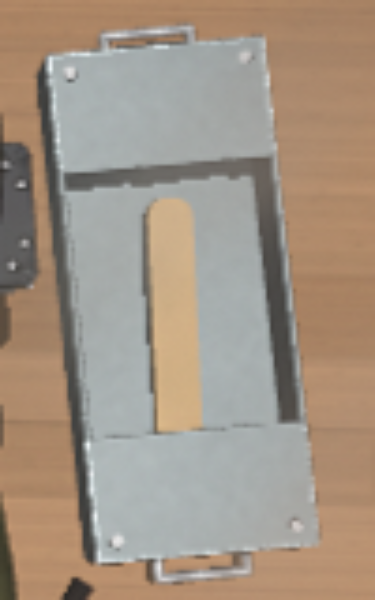

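The stick has moved fully clear of the far roof. Its free end is at (172,200), x≈610, and it has tipped up off the rib. I'll regrasp about 20 mm from that end with the lightest grip, so the stick can swing down between the pads.

>>> step_arm --series '[9,-62,0,0,0.36,9,-62,0,0,0.36,9,-62,0,0,0.36,0,-1,0,0,0.36,0,0,-30,0,0.36,0,0,-25,0,0.36,0,0,-20,0,0.36,0,0,-11,0,0.36,0,0,0,0,0.36,0,0,0,0,0.36]' --squeeze 3

```text
clock: 17.4
eef_pos: [590.7, -161.9, 38.9]
eef_rot: [3.141, -0.001, 0.074]
wrist_force: [-0.5, -0.6, 0.5]
finger_gap: 60.2
finger_force: 0.0
```

>>> step_arm --series '[0,3,-1,0,0.36,0,0,0,0,0.36,0,0,0,0,1,0,0,0,0,1,0,0,0,0,1,0,0,0,0,1,0,0,0,0,1,0,0,0,0,1,0,0,5,0,1,0,0,5,0,1,0,0,5,0,1,0,0,5,0,1,0,0,5,0,1,0,0,5,0,1,0,0,0,0,1]'

```text
clock: 19.27
eef_pos: [590.4, -158.9, 67.4]
eef_rot: [3.141, -0.001, 0.074]
wrist_force: [0.1, -0.1, 0.1]
finger_gap: 26.2
finger_force: 3.0
```

```bash
python3 - <<'E'
from h import *
s,d,W=cloud('scene')
cv2.imwrite('pics/s5.png',cv2.resize(s[130:270,250:410],(800,600) if 0 else (640,560),interpolation=2))
E
```

```text
(no output)
```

View pics/s5.png

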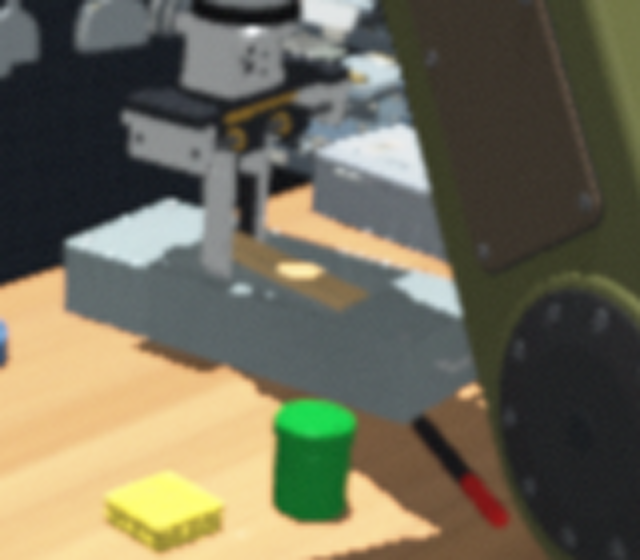

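The stick is gripped at its far end, around (235,255), and slopes down under the near roof at (350,295). The wrist force is about zero, so it is swinging freely and I'll keep lifting slowly.

>>> step_arm --series '[0,0,5,0,1,0,0,5,0,1,0,0,5,0,1,0,0,5,0,1,0,0,5,0,1,0,0,5,0,1,0,0,5,0,1,0,0,5,0,1,0,0,5,0,1,0,0,5,0,1,0,0,0,0,1]'

```text
clock: 20.7
eef_pos: [590.4, -158.8, 117.4]
eef_rot: [3.141, -0.001, 0.074]
wrist_force: [0.2, -0.1, -0.1]
finger_gap: 26.2
finger_force: 3.0
```

```bash
cat > st.py <<'E'
from h import *
s,d,W=cloud('scene')
h=cv2.cvtColor(s,cv2.COLOR_BGR2HSV)
c=np.array([590,-158])
m=(W[...,0]>380)&(W[...,0]<680)&(abs(W[...,1]+162)<30)&(h[...,1]>60)&(h[...,0]<28)&(W[...,2]>10)
P=W[m]
for x in range(400,640,20):
    k=abs(P[:,0]-x)<10
    if k.sum()>3:print(x,k.sum(),P[k].mean(0).round(1))
print(manip.read_state()['wrist_force'])
E
python3 st.py
```

```text
480 24 [ 485.2 -162.    56. ]
500 60 [ 499.9 -163.1   63.6]
520 66 [ 519.7 -161.7   75. ]
540 58 [ 539.6 -160.7   86.5]
560 110 [ 562.2 -160.9  146.7]
580 84 [ 576.7 -164.   151.8]
600 12 [ 593.3 -169.7  125.4]
[0.36973818 0.09088068 0.04326759]
```

The stick now slopes about 30° and leans lightly on the near roof's edge. Its low end is about 40 mm inside that edge, so I'll draw it out along its own line and then raise it.

>>> step_arm --series '[6,0.5,3.5,0,1,6,0.5,3.5,0,1,6,0.5,3.5,0,1,6,0.5,3.5,0,1,6,0.5,3.5,0,1,6,0.5,3.5,0,1,6,0.5,3.5,0,1,6,0.5,3.5,0,1,6,0.5,3.5,0,1,0,0,0,0,1]'

```text
clock: 22.0
eef_pos: [644.6, -154.3, 148.6]
eef_rot: [3.141, -0.0, 0.074]
wrist_force: [0.4, 1.0, -0.4]
finger_gap: 26.3
finger_force: 3.0
```

```bash
python3 st.py
```

```text
520 5 [ 522.6 -165.9  139.5]
540 47 [ 542.1 -158.8   87.9]
560 58 [ 559.5 -158.8   97.7]
580 64 [ 579.8 -157.6  109.1]
600 57 [ 599.7 -155.8  120.9]
620 131 [ 621.1 -159.2  195.8]
[ 0.35452388  0.3259462  -0.12337359]
```

>>> step_arm --series '[0,0,0,0,1,0,0,5,0,1,0,0,8,0,1,0,0,10,0,1,0,0,12,0,1,0,0,15,0,1,0,0,15,0,1,0,0,20,0,1,0,0,20,0,1,-5,0,20,0,1,-5,0,20,0,1,-5,0,20,0,1,-5,0,15,0,1,0,0,5,0,1,0,0,0,0,1,0,0,0,0,1,0,0,0,0,1]' --squeeze 15

```text
clock: 24.18
eef_pos: [624.2, -154.3, 332.8]
eef_rot: [-3.141, 0.001, 0.074]
wrist_force: [1.0, 0.3, -0.2]
finger_gap: 25.7
finger_force: 15.0
```

```bash
python3 st.py; python3 - <<'E'
from h import *
s,_,_=cloud('scene');t,_,_=cloud('top')
cv2.imwrite('pics/end.png',np.hstack([cv2.resize(s,(400,300)),cv2.resize(t,(400,300))]))
E
```

```text
520 45 [ 522.7 -157.6  272.5]
540 63 [ 540.1 -158.9  282.8]
560 64 [ 560.  -155.4  293.3]
580 62 [ 580.5 -154.4  321.2]
600 145 [ 601.3 -160.4  391.9]
620 45 [ 617.5 -158.5  347.6]
[-0.17062744 -1.94329596  0.22729376]
```

View pics/end.png

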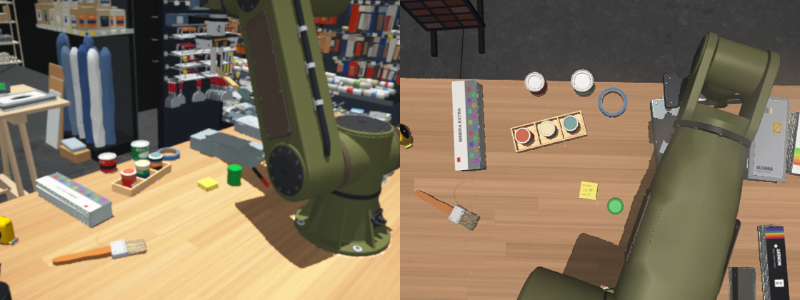

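The pots are in the crate at (140,173) in the scene half and (550,132) in the top half. The tape roll and note block have not moved. The stick is held at about 30°, with its low end near 240 mm above the worktop.

```bash
python3 -c "
from cell import manip
print(manip.sign_off())"
```

```text
the job is handed in; nothing more can be done
None
```

I handed the job in at about 24 s of 72 s: all three pots stand in the crate's cells, the stick is held well clear above the box, and the tape roll and note block are where they were; sign-off returned no verdict.

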